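# Clamp a card terminal in the repair cradle to the knob's click

### The arm

A 7-joint arm with a two-finger parallel gripper is mounted at the origin on a cart in front of the work surface, level with it; the furniture and walls round the work are solid. World frame = base frame: x ahead of the robot, y to its left, z up, the work surface at z = 0. Lengths are in mm, angles in rad, forces in N, time in s.
With the tool pointing down it reaches from about 400 to 875 mm from the base axis. Payload 4.4 kg.
Tool frame: the origin (TCP) lies midway between the tips of the shut fingers; the grasp point (between the pads) lies 19 mm behind it; x points along the fingers, y is the direction in which the jaws open and shut, and the axes are right-handed (so a half turn about x gives the same grasp; the last joint's range is limited). The gripper opens to 85 mm and grips with 20 to 120 N. Pads are 22 mm wide; open, the fingers measure 114 mm over their backs; the gripper's body (76 mm by 85 mm) begins 54 mm behind the grasp point. The pads swing forward as they close: fully open they stand 13 mm farther back than shut.
Start: joints at [-1.397, 0.628, 0.038, 1.517, -0.027, 0.996, -0.02], TCP at [154.355, 631.421, 231.313] pointing down, gripper open.
Joint ranges: [-3.06, 3.06], [-0.37, 2.12], [-1.25, 1.32], [0.18, 2.47], [-1.1, 4.24], [0.23, 1.98], [-2.94, 2.94]. Speed limits (rad/s): [2.57, 2.57, 3.14, 3.14, 3.14, 3.14, 3.14].

### API

Orientations are given as [roll, pitch, yaw] about the fixed x, y, z axes, in that order (R = Rz(yaw) Ry(pitch) Rx(roll)).
In Python, from cell import ctrl gives the robot as it stands.
- The arm moves only by the tool arm_command, never from a script. Its argument "series" is a list of rows, each a list of 7 numbers: the opening, from 0 (shut) to 1 (fully open), then the shift along the world's x, y, z in cm, then the turn, a rotation vector about the world's x, y, z in degrees. In form: [[claw, x, y, z, rx, ry, rz], ...]. A call has 1 to 20 rows; each row shifts and turns the commanded pose from where the row before left it; what a row does not reach is not made up. A row lasts 1/12 s, in which the tool goes at most 41.7 mm and 7.16 degrees, less where a joint would pass 70% of its speed; a pose out of reach is approached as far as the arm can. A call with a gripper value outside its range is refused whole. The fingers move at their own pace and stop on an object; the grip force is fixed at half the most. Time passes only in rows, so rows that do not move let the fingers close. It gives the time, the measured TCP pose, the force and the opening at its end, in the units of the state.
- ctrl.read_state(): the state, without advancing time (a new reading comes with each control period).
- ctrl.get_image(name): name is "scene" or "top" or "wrist"; returns the picture (384x512x3 uint8, blue, green, red); there is no depth.
- ctrl.calibration(name): a dict with "fovy" (degrees; the focal length in pixels is half the picture's height over the tangent of half this angle, whatever the lens; pixels are square), "cx", "cy" (the principal point, pixels), "k1" (the pictures are not rectified: a ray, as slopes to the right and down, at radius r is drawn at 1 + k1 r^2 times it, then the intrinsics apply), "cam_to_world" (4x4, takes a point from camera to world coordinates); the wrist camera has in their place "T_tool_cam" (4x4, takes a point from camera to tool coordinates, whose origin is the TCP and whose axes are the tool frame's). Camera axes: x right, y up, looking along -z (the intrinsics and any distortion apply to the point x, -y, -z); pixel columns grow to the right and rows downward; lengths in mm; the calibration is good to about 2 mm. A picture is of the moment at which its call begins: read the wrist's pose just before it. calibration takes no time and is no camera call.
- ctrl.finish_job(): hands the job in, once; it reports no verdict.
Trained networks look in the newest picture that a camera, given by its name, has taken for a name from the list of things; names that differ only in an ending like _2 or _b are one class to them, and where a whole thing is asked for, a point or a joint stands for the part that bears it (a point fixed in the world has none). Each returns a list of dicts, best first, with "conf" (0 to 1); they miss things now and then, are a little off and sometimes report something else, mostly with a low value. They report only what shows in the picture. A call takes as long as a camera call.
- ctrl.spot_in(label, camera): "centre" ([x, y, z] in mm, in world coordinates, good to about 4 mm: the middle of the surface that is visible of it).
The state is a dict: "clock": time; "qpos": joint angles; "qd": joint speeds; "tau": joint torques, N m; "eef_pos": TCP position; "tool_rot": TCP orientation; "force": force on the tool from outside, world axes, zero at the start; "torque": the same for the moment, N m; "width": finger opening in mm.
Only numpy, scipy, OpenCV 4.12 (cv2) and the standard library are available. Lean on these libraries where they do the work, as an engineer would, in place of code of your own. Each camera call takes 0.05 s, during which the arm holds its last target.

### The job

A card terminal lies face down on the sloping table of the repair cradle, ready to have its back opened. Push it sideways, along the foot ledge, until its long side is fully home against the two side stops, swing the clamp arm over it as far as the arm goes, then tighten the arm's black wing knob clockwise, regripping as needed, until its slip clutch clicks: one to three clicks, no more, so that the terminal is held and the screen not strained. Let go at the end, and do not shift the screwdriver, battery pack and side cutters lying about the cradle.

Things in the scene. Friction and masses are not known exactly. Their poses are not given: they have to be found in the camera images.
- seat (a point): Point on the top face of the cradle's fixed aluminium table (226 x 172 mm, 27 degrees slope, low side to the robot and its left), under the centre of the seated terminal, 100 mm over the bench. x = up the slope, y = left, z = out of the table; positions below called (x, y, z) are in this frame, in mm. Two rubber rests 4 high carry the terminal's ends; its lower end leans on a foot ledge 20 high at x = -73.
- side_stop (a point): Midway between the two side stops, on their faces, which look left: (0, -38, 11), axes as seat. The stops are dark blocks 26 long and 22 high at x = -42 and 42, on the right of the terminal.
- post_axis (a point): Point on the axis of the clamp arm's post, at the arm's mid height: (115, 0, 54), axes as seat; the arm swings about this z. The boss on the post is 32 across, top at z = 69. The arm's stop pin, 9 thick and 62 high, stands at (83, 17).
- cradle: The whole repair cradle, grey base 138 x 166 mm; fixed. Origin on the bench right below seat; x to the rear, y left, z up.
- terminal: Card terminal 146 x 76 x 28 mm, 0.2 kg, loose, face down, long side up the slope. Origin: centre of its back, which faces up at z = 29; its x points down the slope, y left, z into the table. Starts 14 to 34 mm left of home; home is (0, 0, 29). Its long left side (y + 38, z 5 to 28) is free to push; it slides under 2 to 4 N, its lower end drags on the ledge: push some 25 mm below its middle.
- clamp_arm (a joint): Swing of the clamp arm, rad: 0 = closed on its stop, pointing straight down the slope over the terminal; opens anticlockwise seen from above, to the right, up to 1.75; starts 0.9 to 1.5. It stays where left; 0.1 to 0.25 N m moves it.
- bar_mid (a point): Middle of the bare part of the clamp arm, 42 mm from the post's axis, mid height. x along the arm towards the post, z out of the table. Here the arm is a dark steel bar 24 mm wide, 12 mm thick (z = 48 to 60), free to be pushed on its side. The end boss, 34 mm across, is 100 mm from the post under the knob.
- knob_grip (a point): Middle of the wing of the black torque knob on the arm's end. x along the wing, y across, z along the knob's axis, out of the table. Wing 62 long, 19 thick, 29 high (14 above this point); below it a skirt 42 across, its top 15 below this point. At (15, 0, 86) with the arm closed. Clockwise from above drives the pad down 20 mm a turn.
- torque_knob (a joint): Slip of the knob on its screw, rad: 0 at the start, + clockwise. Ten notches: it rests 0.63 further after each click and stays under 0.2 while the screw follows. Running free takes 0.1 to 0.2 N m; under load the moment climbs to about 0.25 to 0.3 N m, then falls to zero or below within 0.3 rad as the clutch slips into the next notch.
- clamp_pad: Round rubber-faced pad, 30 mm across, sprung, under the arm's end on the knob's axis; it does not turn. Origin: middle of its lower face, which presses on the terminal's back as the knob is tightened. Starts 1 to 4 mm above the back: 0.5 to 1.4 rad of knob until it touches, and about 1 rad more until the clutch slips (held with some 25 N).
- screwdriver: Cross-head screwdriver, 205 mm long, in front of the cradle; leave it. Origin: middle of its underside.
- battery_pack: Flat battery pack 56 x 36 x 11 mm, left of the cradle; leave it. Origin: middle of its underside.
- cutters: Side cutters, 110 mm long, right of the cradle; leave them. Origin: middle of their underside.

How it is judged:
By the outcome, as a careful person would: the job done as asked, in the order asked, and still so for the second after the job is handed in, with the robot touching nothing.
It also fails if it takes over 58 s, if anything falls off the work surface, if the arm or the gripper's body presses on something with over 40 N, if the wrist force passes 120 N, or if a joint passes its speed limit or range.

## Working session

There is one attempt and no reset: what is moved stays moved. The work goes in short steps, Python scripts to look and compute and a tool call to move; the robot and the scene stay as the last step left them, time stands still between calls to the robot, and variables do not carry over. Pictures are saved under pics/ and viewed, and the job is handed in when it is done.

Besides the shell and the picture viewer there is one more tool, called after ">>>" as name(argument=value, ...), one argument or row to a line, values as JSON. arm_command: Moves the arm, as the interface text tells. Its arguments: {"type":"object","properties":{"series":{"type":"array"}},"required":["series"]}

```bash
ls; mkdir -p pics; python3 - <<'E'
from cell import ctrl
import cv2
s=ctrl.read_state(); print(s)
for n in ("scene","top","wrist"):
    im=ctrl.get_image(n); cv2.imwrite(f"pics/{n}0.png",im); print(n,ctrl.calibration(n))
for n in ("scene","top"):
    for l in ("terminal","knob_grip","bar_mid","clamp_arm","cradle","battery_pack","cutters","screwdriver"):
        try: print(n,l,[(x['conf'],[round(c) for c in x['centre']]) for x in ctrl.spot_in(l,n)[:2]])
        except Exception as e: print(n,l,e)
print(ctrl.read_state()['clock'])
E
```

```text
pics
{'clock': 0.0, 'qpos': array([-1.39676968,  0.62931297,  0.03840863,  1.51838094, -0.02702656,
        0.99629571, -0.02001005]), 'qd': array([-1.18620548e-03, -1.04635803e-03,  1.28657506e-03, -8.03589479e-05,
       -3.08230848e-04,  4.65716295e-04, -1.73427426e-04]), 'tau': array([ 2.84442995e-04, -5.63417423e+01,  1.22614793e+00, -1.93434674e+01,
        1.10481508e-02,  1.06311188e-02,  1.97582345e-06]), 'eef_pos': array([154.19333993, 630.79901071, 230.40581637]), 'tool_rot': array([-1.58060928,  1.56891563, -1.82043376]), 'force': array([-0.05427287, -0.10639858,  0.58246546]), 'torque': array([-0.00325522,  0.03749218, -0.03351301]), 'width': 85.21557085470073}
scene {'fovy': 54.417143719964336, 'cx': 250.60671908890447, 'cy': 193.1220995186176, 'k1': 0.004289317972487731, 'cam_to_world': array([[-6.25466944e-01,  3.54336808e-01, -6.95152162e-01,
        -1.17780152e+02],
       [-7.80195507e-01, -2.73430908e-01,  5.62610442e-01,
         5.52686640e+02],
       [ 9.27750124e-03,  8.94248827e-01,  4.47473981e-01,
         5.15944755e+02],
       [ 0.00000000e+00,  0.0000
[... 1059 characters left out ...]
34, -63, 214])]
scene bar_mid [(0.68, [468, -58, 196])]
scene clamp_arm [(0.85, [466, -60, 200])]
scene cradle [(0.76, [473, 30, 89])]
scene battery_pack [(0.78, [557, 195, 8]), (0.44, [437, -62, 212])]
scene cutters [(0.56, [408, 171, 13]), (0.55, [432, -62, 210])]
scene screwdriver [(0.63, [469, -132, 20])]
top terminal [(0.93, [505, 45, 125])]
top knob_grip [(0.75, [442, -69, 224])]
top bar_mid [(0.73, [480, -64, 206])]
top clamp_arm [(0.97, [481, -59, 207]), (0.7, [486, -139, 26])]
top cradle [(0.63, [510, -6, 129]), (0.45, [488, -140, 26])]
top battery_pack [(0.7, [559, 189, 11])]
top cutters [(0.71, [410, 162, 17]), (0.48, [557, 188, 13])]
top screwdriver [(0.49, [485, -140, 26])]
0.95
```

View pics/scene0.png

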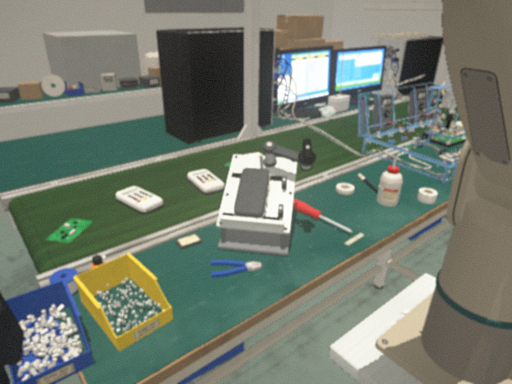

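View pics/top0.png

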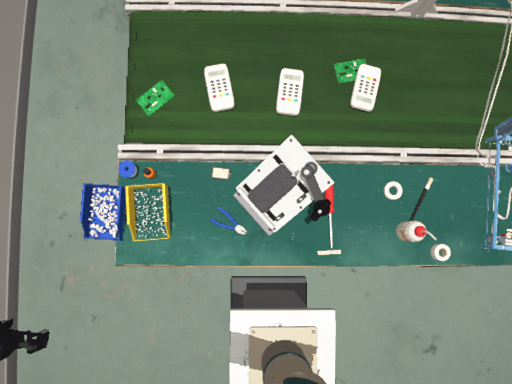

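View pics/wrist0.png

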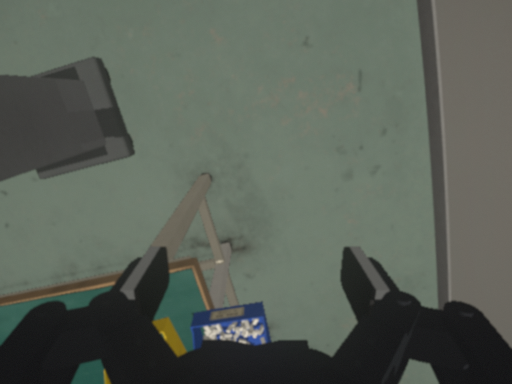

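```bash
python3 - <<'E'
import cv2
a=cv2.imread('pics/top0.png')[120:260,190:360]; cv2.imwrite('pics/t0z.png',cv2.resize(a,None,fx=4.5,fy=4.2,interpolation=cv2.INTER_CUBIC))
a=cv2.imread('pics/scene0.png')[130:290,170:370]; cv2.imwrite('pics/s0z.png',cv2.resize(a,None,fx=4,fy=3.75,interpolation=cv2.INTER_CUBIC))
E
```

```text
(no output)
```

View pics/t0z.png

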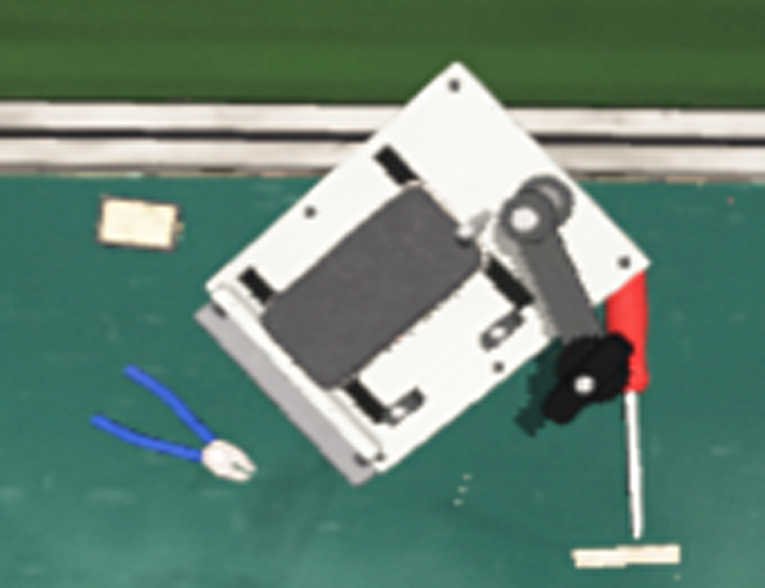

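View pics/s0z.png

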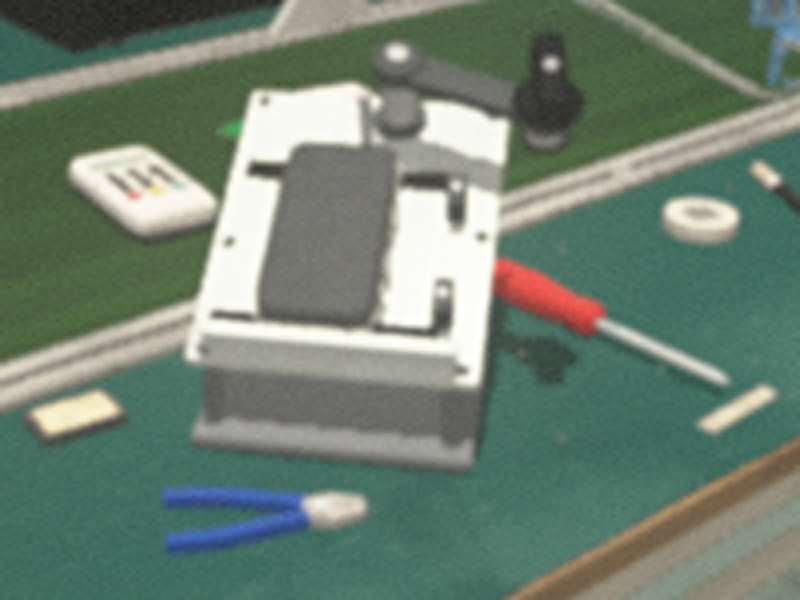

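```bash
cat > h.py <<'E'
import numpy as np, cv2
from scipy.optimize import least_squares
from scipy.spatial.transform import Rotation as Rn
from cell import ctrl
def project(P,cal,T=None):
    """P Nx3 world -> pixels"""
    P=np.atleast_2d(P).astype(float); M=cal['cam_to_world'] if T is None else T
    q=(P-M[:3,3])@M[:3,:3]
    u=q[:,0]/-q[:,2]; v=-q[:,1]/-q[:,2]; r2=u*u+v*v; s=1+cal['k1']*r2
    f=192/np.tan(np.radians(cal['fovy'])/2)
    return np.c_[cal['cx']+f*u*s, cal['cy']+f*v*s]
def toolT(s):
    T=np.eye(4); T[:3,:3]=Rn.from_euler('xyz',s['tool_rot']).as_matrix(); T[:3,3]=s['eef_pos']; return T
S=np.radians(27)
def seatT(x,y,yaw,z=100):
    R=Rn.from_euler('z',yaw).as_matrix()@Rn.from_euler('y',-S).as_matrix()
    T=np.eye(4);T[:3,:3]=R;T[:3,3]=[x,y,z];return T
def ap(T,p): return np.atleast_2d(p)@T[:3,:3].T+T[:3,3]
E
python3 - <<'E'
from h import *
t=lambda x,y:(x/4.5+190,y/4.2+120); s=lambda x,y:(x/4+170,y/3.75+130)
pts=[((115,0,69),t(525,218),s(398,50)),((83,17,62),t(463,234),None),
((-42,-43,22),t(400,408),None),((42,-43,22),t(500,330),None)]
# arm closed knob top (15,0,100) rotated about post by th (anticlockwise)
ct,cs=ctrl.calibration('top'),ctrl.calibration('scene')
def kn(th):
    c,s_=np.cos(th),np.sin(th); return np.array([115-100*c,-100*s_,100])
def f(p,full=False):
    T=seatT(*p[:3]); r=[]
    for P,a,b in pts+[(kn(p[3]),t(584,384),s(550,66))]:
        if a: r+=list(project(ap(T,P),ct)[0]-a)
        if b: r+=list(project(ap(T,P),cs)[0]-b)
    return r
o=least_squares(f,[490,20,-0.9,1.2]); print(o.x,np.round(o.fun,1))
T=seatT(*o.x[:3])
for n,cal in(('top',ct),('scene',cs)):
    im=cv2.imread(f'pics/{n}0.png')
    im=cv2.resize(im,None,fx=3,fy=3)
    th=o.x[3]
    P=[(0,0,0),(-42,-38,22),(42,-38,22),(115,0,69),(83,17,62),(-73,-60,20),(-73,60,20),kn(th)]
    for q in project(ap(T,P),cal): cv2.circle(im,tuple(int(v*3+1) for v in q),3,(0,0,255),1)
    x0,y0=(550,360) if n=='top' else (550,380)
    cv2.imwrite(f'pics/fit_{n}.png',im[y0:y0+450,x0:x0+600])
E
```

```text
[488.69347631  14.16000413  -0.81676754   1.19971861] [-0.6 -0.2  0.5 -0.1  0.2 -1.   0.3  0.6 -0.4 -0.2 -0.7 -0.2  0.9 -0.3]
```

```bash
python3 - <<'E'
from h import *
s=ctrl.read_state(); T=toolT(s); print(T[:3].round(3))
print(seatT(488.7,14.2,-.817)[:3].round(3))
E
```

```text
[[-0.00000e+00  2.38000e-01  9.71000e-01  1.54368e+02]
 [ 0.00000e+00  9.71000e-01 -2.38000e-01  6.31419e+02]
 [-1.00000e+00  0.00000e+00 -0.00000e+00  2.31349e+02]]
[[ 6.100e-01  7.290e-01 -3.110e-01  4.887e+02]
 [-6.500e-01  6.840e-01  3.310e-01  1.420e+01]
 [ 4.540e-01  0.000e+00  8.910e-01  1.000e+02]]
```

View pics/fit_top.png

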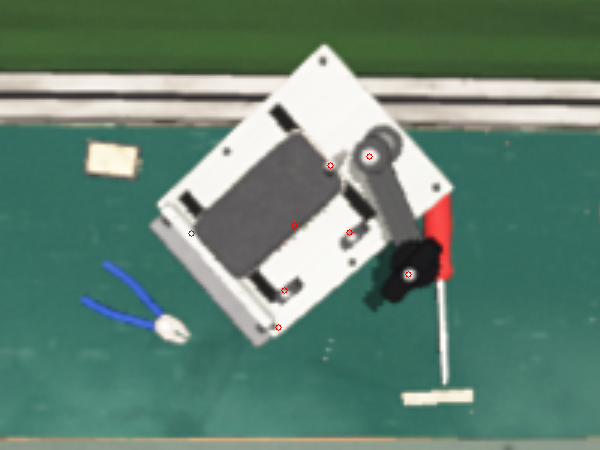

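View pics/fit_scene.png

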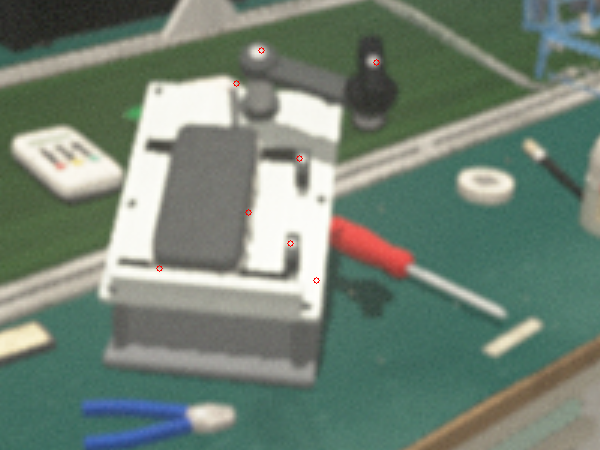

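```bash
cat >> h.py <<'E'
SE=[488.7,14.2,-.817]
def plan(seat_p, Rt=None, spin=0, n=None, SEp=None):
    """delta from now to TCP at seat_p (mm, seat), tool=[-Z,X,-Y] spun clockwise by spin rad"""
    T=seatT(*(SEp or SE)); R0=T[:3,:3]@np.array([[0,1,0],[0,0,-1],[-1,0,0.]])
    R0=R0@Rn.from_euler('x',spin).as_matrix()
    s=ctrl.read_state(); N=toolT(s)
    d=ap(T,seat_p)[0]-N[:3,3]; rv=np.degrees(Rn.from_matrix(R0@N[:3,:3].T).as_rotvec())
    k=n or int(np.ceil(max(np.linalg.norm(d)/41.7,np.linalg.norm(rv)/7.16)))
    print('d cm',(d/10).round(2),'rv deg',rv.round(2),'rows',k,'per row',(d/10/k).round(3),(rv/k).round(3))
def st():
    s=ctrl.read_state(); T=seatT(*SE); N=toolT(s)
    p=(N[:3,3]-T[:3,3])@T[:3,:3]; Rr=T[:3,:3].T@N[:3,:3]
    print('t',s['clock'],'seatpos',p.round(1),'F seat',(s['force']@T[:3,:3]).round(2),'M seat',(s['torque']@T[:3,:3]).round(3),'w',round(s['width'],1),'q',s['qpos'].round(2),'jaw az seat',np.degrees(np.arctan2(Rr[1,1],Rr[0,1])).round(1),'tilt',Rr[:,0].round(3))
E
python3 - <<'E'
from h import *
plan((-10,70,150))
print(ap(seatT(*SE),(-10,70,150)))
T=seatT(*SE)
print([((np.array(p)-T[:3,3])@T[:3,:3]).round() for p in ([492,49,117],[505,45,125])])
E
```

```text
d cm [ 33.27 -51.32  -0.22] rv deg [   8.35  -31.79 -120.37] rows 18 per row [ 1.848 -2.851 -0.012] [ 0.464 -1.766 -6.687]
[[487.03110707 118.25549223 229.11107363]]
[array([-13.,  26.,  26.]), array([ 1., 33., 27.])]
```

>>> arm_command(
  series=[
    [0,1.75,-2.7,0.5,0.44,-1.67,-6.34],
    [0,1.75,-2.7,0.5,0.44,-1.67,-6.34],
    [0,1.75,-2.7,0.5,0.44,-1.67,-6.34],
    [0,1.75,-2.7,0.5,0.44,-1.67,-6.34],
    [0,1.75,-2.7,0.5,0.44,-1.67,-6.34],
    [0,1.75,-2.7,0.5,0.44,-1.67,-6.34],
    [0,1.75,-2.7,0.5,0.44,-1.67,-6.34],
    [0,1.75,-2.7,0,0.44,-1.67,-6.34],
    [0,1.75,-2.7,0,0.44,-1.67,-6.34],
    [0,1.75,-2.7,0,0.44,-1.67,-6.34],
    [0,1.75,-2.7,0,0.44,-1.67,-6.34],
    [0,1.75,-2.7,0,0.44,-1.67,-6.34],
    [0,1.75,-2.7,-0.5,0.44,-1.67,-6.34],
    [0,1.75,-2.7,-0.5,0.44,-1.67,-6.34],
    [0,1.75,-2.7,-0.5,0.44,-1.67,-6.34],
    [0,1.75,-2.7,-0.5,0.44,-1.67,-6.34],
    [0,1.75,-2.7,-0.5,0.44,-1.67,-6.34],
    [0,1.75,-2.7,-0.5,0.44,-1.67,-6.34],
    [0,1.75,-2.7,-0.5,0.44,-1.67,-6.34],
    [0,0,0,0,0,0,0],
  ],
)

```text
clock: 2.62
eef_pos: [488.9, 113.7, 231.6]
tool_rot: [1.574, 1.097, -0.826]
force: [-0.8, 0.3, -0.1]
width: 0.1
```

```bash
python3 - <<'E'
from h import *
st(); plan((-10,70,150))
s=ctrl.read_state(); im=ctrl.get_image('wrist'); cv2.imwrite('pics/w1.png',im); np.save('w1T.npy',toolT(s))
E
```

```text
t 2.6167 seatpos [ -4.7  68.2 150.2] F seat [-0.76 -0.39  0.23] M seat [-0.073  0.491 -0.026] w 0.1 q [-1.22  0.56  0.92  2.12  0.03  0.5  -1.28] jaw az seat -0.6 tilt [ 0.003 -0.004 -1.   ]
d cm [-0.19  0.46 -0.25] rv deg [0.07 0.16 0.68] rows 1 per row [-0.187  0.46  -0.253] [0.068 0.164 0.679]
```

View pics/w1.png

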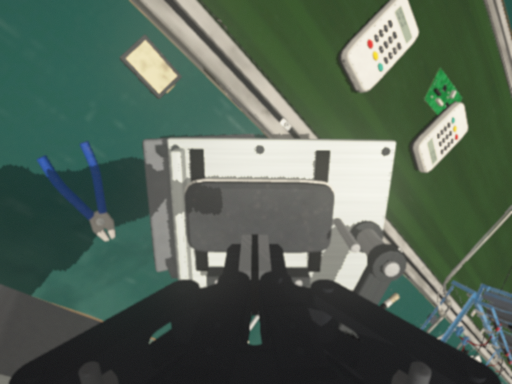

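```bash
python3 - <<'E'
from h import *
im=cv2.imread('pics/w1.png'); T=np.load('w1T.npy')@ctrl.calibration('wrist')['T_tool_cam']; cal=ctrl.calibration('wrist')
x0,y0,k=135,125,2.7
z=cv2.resize(im[y0:y0+180,x0:x0+290],None,fx=k,fy=k,interpolation=cv2.INTER_CUBIC)
W=seatT(*SE)
P=[(115,0,69),(83,17,62),(-73,60,20),(-73,-60,20),(-42,-38,22),(42,-38,22)]
for dy in (25,30): P+=[(73,38+dy,29),(-73,38+dy,29),(73,-38+dy,29),(-73,-38+dy,29)]
for i,q in enumerate(project(ap(W,P),cal,T)):
    cv2.circle(z,tuple(int(v) for v in (q-[x0,y0]+.5)*k),4,(0,0,255) if i<10 else (0,255,0),1)
cv2.imwrite('pics/w1z.png',z)
E
```

```text
(no output)
```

View pics/w1z.png

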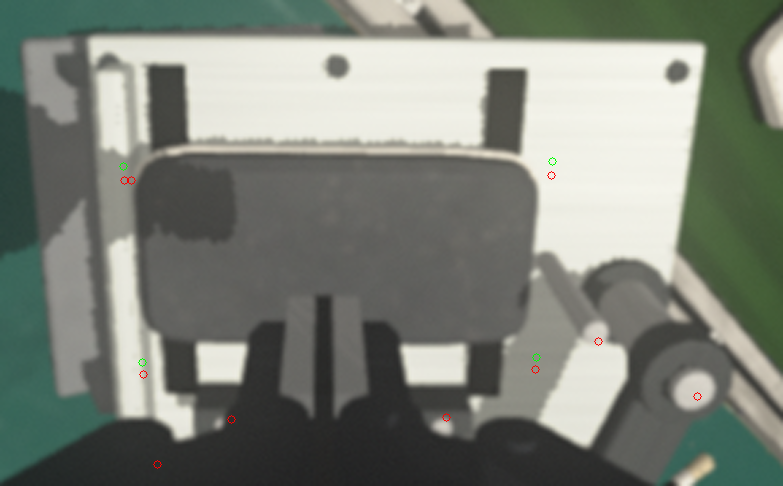

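```bash
python3 - <<'E'
from h import *
plan((-25,97,60))
T=seatT(*SE);print('per seat mm, cm: X',T[:3,0]/10,'Y',T[:3,1]/10,'Z',T[:3,2]/10)
E
```

```text
d cm [ 3.78  0.08 -8.92] rv deg [0.03 0.03 0.36] rows 3 per row [ 1.26   0.027 -2.975] [0.01  0.009 0.119]
per seat mm, cm: X [ 0.06098152 -0.06496292  0.04539905] Y [0.07290959 0.06844116 0.        ] Z [-0.03107164  0.03310026  0.08910065]
```

>>> arm_command(
  series=[
    [0,0.945,0.02,-2.23,0,0,0.36],
    [0,0.945,0.02,-2.23,0,0,0],
    [0,0.945,0.02,-2.23,0,0,0],
    [0,0.945,0.02,-2.23,0,0,0],
    [0,0.35,-0.37,-1.0,0,0,0],
    [0,0.35,-0.37,-1.0,0,0,0],
    [0,0.35,-0.37,-1.0,0,0,0],
    [0,0.35,-0.37,-1.0,0,0,0],
    [0,0,0,0,0,0,0],
  ],
)

```text
clock: 3.42
eef_pos: [534.8, 106.1, 105.2]
tool_rot: [1.56, 1.104, -0.823]
force: [-0.2, -0.2, -0.4]
width: -0.1
```

```bash
python3 - <<'E'
from h import *
st(); plan((-25,97,15))
s=ctrl.read_state(); im=ctrl.get_image('wrist'); cv2.imwrite('pics/w2.png',im)
cv2.imwrite('pics/s2.png',ctrl.get_image('scene')); a=cv2.imread('pics/s2.png')[130:290,170:370]; cv2.imwrite('pics/s2z.png',cv2.resize(a,None,fx=4,fy=3.75,interpolation=cv2.INTER_CUBIC))
E
```

```text
t 3.4167 seatpos [-29.2  96.5  20.7] F seat [-0.15 -0.27 -0.35] M seat [-0.037  0.427 -0.017] w -0.1 q [-1.02  0.82  0.76  2.13 -0.34  0.23 -0.96] jaw az seat 0.3 tilt [-0.005 -0.003 -1.   ]
d cm [ 0.47 -0.43 -0.32] rv deg [-0.01 -0.4  -0.2 ] rows 1 per row [ 0.467 -0.431 -0.322] [-0.007 -0.395 -0.195]
```

View pics/w2.png

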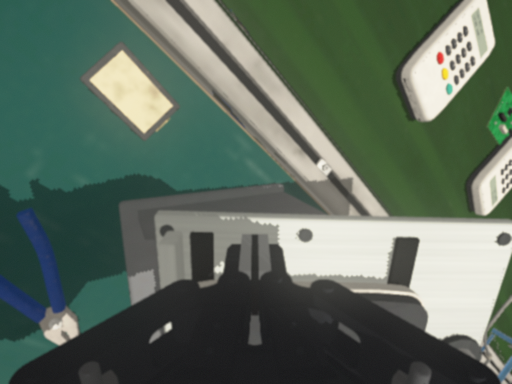

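View pics/s2z.png

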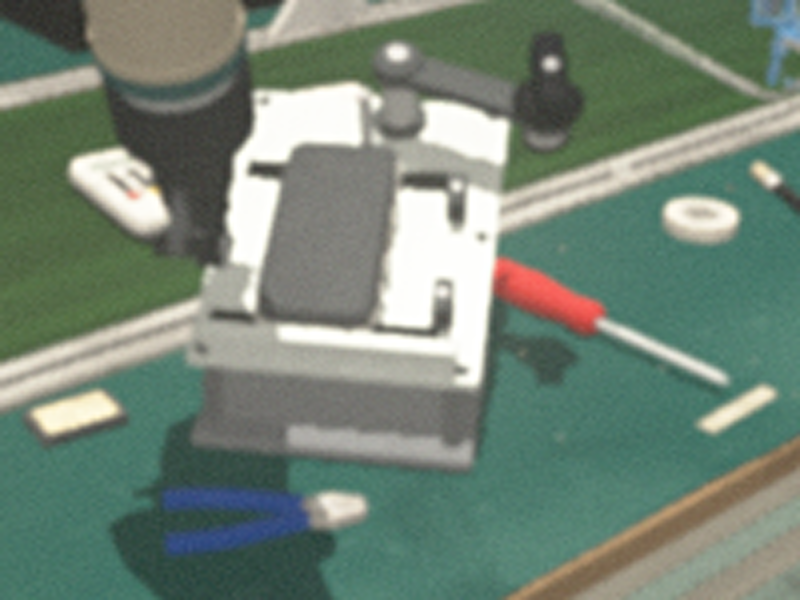

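>>> arm_command(
  series=[
    [0,0.0,0,0,3.65,3.4,0],
    [0,0.2,-0.2,-0.12,3.65,3.4,0],
    [0,0.2,-0.2,-0.12,0,0,0],
    [0,-0.36,-0.34,0,0,0,0],
    [0,0,0,0,0,0,0],
  ],
)

```text
clock: 3.93
eef_pos: [534.4, 98.3, 103.9]
tool_rot: [1.561, 1.278, -0.823]
force: [-0.8, 0.2, 0.2]
width: 0.2
```

```bash
python3 - <<'E'
from h import *
st()
E
```

```text
t 3.9333 seatpos [-25.   90.9  17.1] F seat [-0.55 -0.48  0.5 ] M seat [-0.057  0.364  0.006] w 0.2 q [-0.79  0.72  0.59  2.07 -0.34  0.33 -0.85] jaw az seat 0.2 tilt [-0.177 -0.002 -0.984]
```

>>> arm_command(
  series=[
    [0,-0.365,-0.342,0,0,0,0],
    [0,-0.365,-0.342,0,0,0,0],
    [0,-0.365,-0.342,0,0,0,0],
    [0,-0.365,-0.342,0,0,0,0],
    [0,-0.292,-0.274,0,0,0,0],
    [0,-0.292,-0.274,0,0,0,0],
    [0,-0.292,-0.274,0,0,0,0],
    [0,0,0,0,0,0,0],
  ],
)

```text
clock: 4.6
eef_pos: [512.2, 76.4, 104.1]
tool_rot: [1.566, 1.278, -0.818]
force: [-0.7, 1.2, 0.9]
width: -0.1
```

```bash
python3 - <<'E'
from h import *
st()
cv2.imwrite('pics/s3.png',ctrl.get_image('scene')); a=cv2.imread('pics/s3.png')[130:290,170:370]; cv2.imwrite('pics/s3z.png',cv2.resize(a,None,fx=4,fy=3.75,interpolation=cv2.INTER_CUBIC))
E
```

```text
t 4.6 seatpos [-24.2  59.8  16.9] F seat [-0.77  0.26  1.43] M seat [ 0.233  0.548 -0.067] w -0.1 q [-0.77  0.7   0.58  2.15 -0.34  0.27 -0.81] jaw az seat 0.2 tilt [-0.177 -0.    -0.984]
```

View pics/s3z.png

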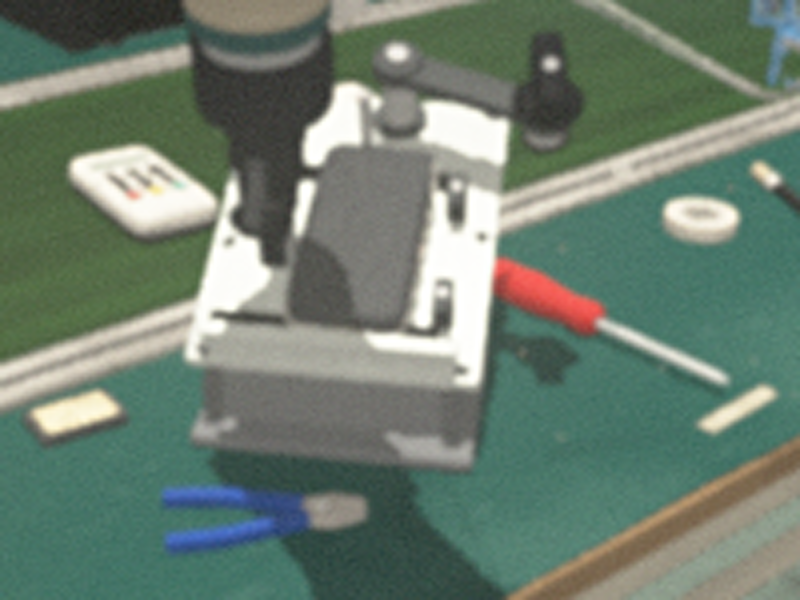

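>>> arm_command(
  series=[
    [0,-0.219,-0.205,0,0,0,0],
    [0,-0.219,-0.205,0,0,0,0],
    [0,-0.146,-0.137,0,0,0,0],
    [0,0,0,0,0,0,0],
  ],
)

```text
clock: 4.98
eef_pos: [506.5, 71.3, 103.9]
tool_rot: [1.566, 1.278, -0.818]
force: [-0.1, 2.7, 0.9]
width: -0.0
```

```bash
python3 - <<'E'
from h import *
st()
E
```

```text
t 4.9833 seatpos [-24.4  52.1  16.8] F seat [-1.39  1.8   1.77] M seat [ 0.393  0.608 -0.064] w -0.0 q [-0.76  0.69  0.57  2.17 -0.35  0.26 -0.8 ] jaw az seat 0.2 tilt [-0.178 -0.    -0.984]
```

>>> arm_command(
  series=[
    [0,-0.146,-0.137,0,0,0,0],
    [0,-0.073,-0.068,0,0,0,0],
    [0,0,0,0,0,0,0],
  ],
)

```text
clock: 5.23
eef_pos: [504.8, 70.4, 103.7]
tool_rot: [1.569, 1.279, -0.814]
force: [0.7, 5.0, -0.8]
width: 0.0
```

```bash
python3 - <<'E'
from h import *
st()
E
```

```text
t 5.2333 seatpos [-25.   50.2  16.9] F seat [-3.23  3.93  0.75] M seat [ 0.978  0.993 -0.155] w 0.0 q [-0.76  0.69  0.57  2.17 -0.36  0.25 -0.79] jaw az seat 0.3 tilt [-0.178  0.001 -0.984]
```

>>> arm_command(
  series=[
    [0,-0.146,-0.137,0,0,0,0],
    [0,-0.073,-0.068,0,0,0,0],
    [0,0,0,0,0,0,0],
  ],
)

```text
clock: 5.48
eef_pos: [504.2, 70.0, 103.9]
tool_rot: [1.58, 1.278, -0.801]
force: [2.9, 8.7, -2.5]
width: 0.2
```

```bash
python3 - <<'E'
from h import *
st()
cv2.imwrite('pics/s4.png',ctrl.get_image('scene')); a=cv2.imread('pics/s4.png')[130:290,170:370]; cv2.imwrite('pics/s4z.png',cv2.resize(a,None,fx=4,fy=3.75,interpolation=cv2.INTER_CUBIC))
E
```

```text
t 5.4833 seatpos [-25.   49.5  17.2] F seat [-5.01  8.01 -0.24] M seat [ 1.862  1.301 -0.357] w 0.2 q [-0.76  0.69  0.58  2.18 -0.37  0.24 -0.77] jaw az seat 0.4 tilt [-0.177  0.005 -0.984]
```

View pics/s4z.png

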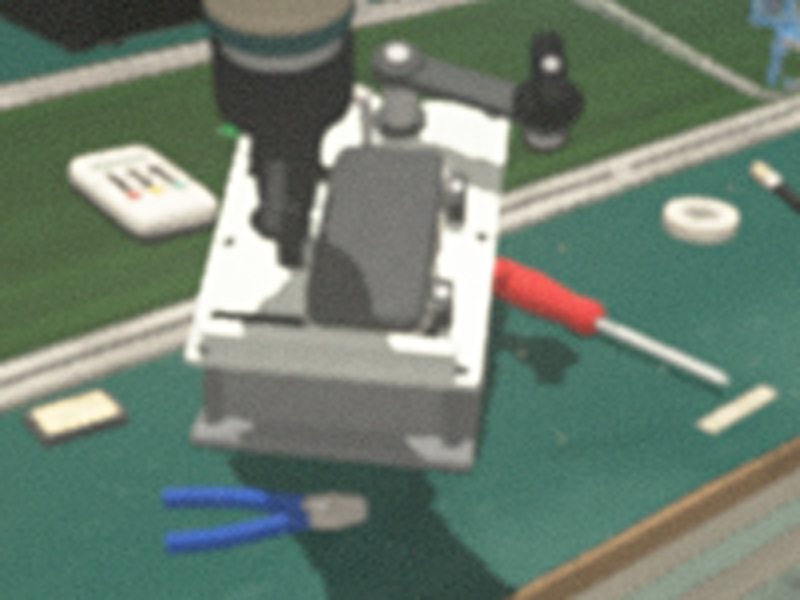

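>>> arm_command(
  series=[
    [0,-0.146,-0.137,0,0,0,0],
    [0,-0.073,-0.068,0,0,0,0],
    [0,0,0,0,0,0,0],
  ],
)

```text
clock: 5.78
eef_pos: [504.0, 70.0, 104.3]
tool_rot: [1.592, 1.277, -0.787]
force: [6.1, 12.6, -2.3]
width: 0.3
```

```bash
python3 - <<'E'
from h import *
st()
E
```

```text
t 5.7833 seatpos [-25.   49.3  17.5] F seat [-5.48 13.07  0.22] M seat [ 2.807  1.608 -0.521] w 0.3 q [-0.76  0.69  0.58  2.18 -0.4   0.24 -0.75] jaw az seat 0.4 tilt [-0.176  0.009 -0.984]
```

>>> arm_command(
  series=[
    [0,0.365,0.342,0,0,0,0],
    [0,0.365,0.342,0,0,0,0],
    [0,0.73,0.68,0,0,0,0],
    [0,0,0,3.5,0,0,0],
    [0,-0.5,-0.5,4.0,-3.0,-3.0,0],
    [0,-1,-1,4,-4,-3.5,0],
    [0,0,0,2,0,0,0],
    [0,0,0,0,0,0,0],
  ],
)

```text
clock: 6.45
eef_pos: [502.1, 66.0, 236.8]
tool_rot: [1.57, 1.118, -0.812]
force: [0.7, -0.1, 0.1]
width: 0.1
```

```bash
python3 - <<'E'
from h import *
st()
s=ctrl.read_state(); im=ctrl.get_image('wrist'); cv2.imwrite('pics/w5.png',im); np.save('w5T.npy',toolT(s))
cal=ctrl.calibration('wrist'); T=toolT(s)@cal['T_tool_cam']
W=seatT(*SE); k=1.55
z=cv2.resize(im,None,fx=k,fy=k,interpolation=cv2.INTER_CUBIC)
P=[(115,0,69),(83,17,62),(-42,-38,22),(42,-38,22)]
P+=[(73,38,29),(-73,38,29),(73,-38,29),(-73,-38,29)]
for i,q in enumerate(project(ap(W,P),cal,T)):
    cv2.circle(z,tuple(int(v) for v in (q+.5)*k),4,(0,0,255) if i<4 else (0,255,0),1)
cv2.imwrite('pics/w5z.png',z)
for l in('terminal','bar_mid','knob_grip','clamp_arm'): print(l,[(x['conf'],((np.array(x['centre'])-W[:3,3])@W[:3,:3]).round(1)) for x in ctrl.spot_in(l,'wrist')[:2]])
E
```

```text
t 6.45 seatpos [ 36.6  45.2 134.9] F seat [ 0.5   0.42 -0.19] M seat [0.104 0.442 0.002] w 0.1 q [-1.17  0.57  1.04  2.14 -0.2   0.46 -0.91] jaw az seat 0.3 tilt [-0.018  0.002 -1.   ]
terminal [(0.86, array([-5.8, 12.5, 29.5]))]
bar_mid [(0.61, array([109.3,  -4.8,  63.4]))]
knob_grip []
clamp_arm [(0.85, array([110.3,  -4.4,  67.9]))]
```

View pics/w5z.png

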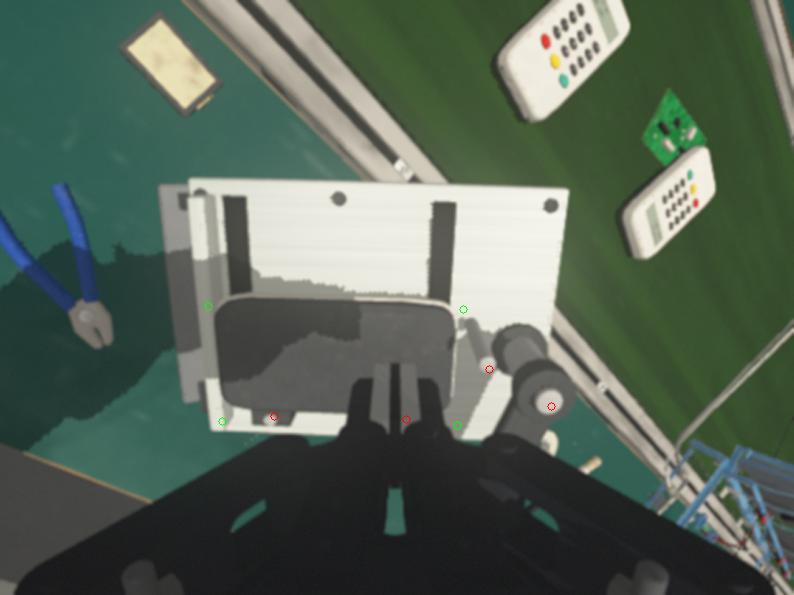

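```bash
cat >> h.py <<'E'
def plan(seat_p, spin=0, n=None, tilt=0):
    T=seatT(*SE); R0=T[:3,:3]@np.array([[0,1,0],[0,0,-1],[-1,0,0.]])
    R0=Rn.from_rotvec(np.radians(tilt)*T[:3,1]).as_matrix()@R0@Rn.from_euler('x',spin).as_matrix()
    s=ctrl.read_state(); N=toolT(s)
    d=ap(T,seat_p)[0]-N[:3,3]; rv=np.degrees(Rn.from_matrix(R0@N[:3,:3].T).as_rotvec())
    k=n or int(np.ceil(max(np.linalg.norm(d)/41.7,np.linalg.norm(rv)/7.16)))
    print('d cm',(d/10).round(2),'rv deg',rv.round(2),'rows',k,'per row',(d/10/k).round(3),(rv/k).round(3))
E
python3 - <<'E'
from h import *
plan((131,-55,135),tilt=12)
T=seatT(*SE)
print(T[:3,2]*-9)
E
```

```text
d cm [ -1.42 -12.8    4.69] rv deg [ 8.03  7.14 -0.15] rows 4 per row [-0.355 -3.2    1.171] [ 2.007  1.786 -0.037]
[ 2.79644716 -2.97902342 -8.01905872]
```

>>> arm_command(
  series=[
    [0,-0.28,-2.56,0.94,1.6,1.43,0],
    [0,-0.28,-2.56,0.94,1.6,1.43,0],
    [0,-0.28,-2.56,0.94,1.6,1.43,0],
    [0,-0.28,-2.56,0.94,1.6,1.43,0],
    [0,-0.28,-2.56,0.94,1.6,1.43,0],
    [0,0,0,0,0,0,0],
  ],
)

```text
clock: 7.2
eef_pos: [487.5, -72.1, 283.4]
tool_rot: [1.591, 1.305, -0.808]
force: [0.1, 0.1, -0.5]
width: 0.2
```

```bash
python3 - <<'E'
from h import *
st(); plan((131,-55,60),tilt=12)
for n in('scene','wrist'):
    cv2.imwrite(f'pics/{n}6.png',ctrl.get_image(n))
a=cv2.imread('pics/scene6.png')[90:290,170:420]; cv2.imwrite('pics/s6z.png',cv2.resize(a,None,fx=3,fy=3,interpolation=cv2.INTER_CUBIC))
E
```

```text
t 7.2 seatpos [138.6 -60.  135.3] F seat [-0.22  0.14 -0.43] M seat [-0.02   0.178 -0.038] w 0.2 q [-0.73  0.36  0.91  2.07 -0.19  0.64 -0.57] jaw az seat -0.6 tilt [-0.204  0.002 -0.979]
d cm [ 2.24 -1.66 -7.05] rv deg [-0.03  0.38  0.58] rows 2 per row [ 1.119 -0.83  -3.525] [-0.015  0.191  0.288]
```

View pics/s6z.png

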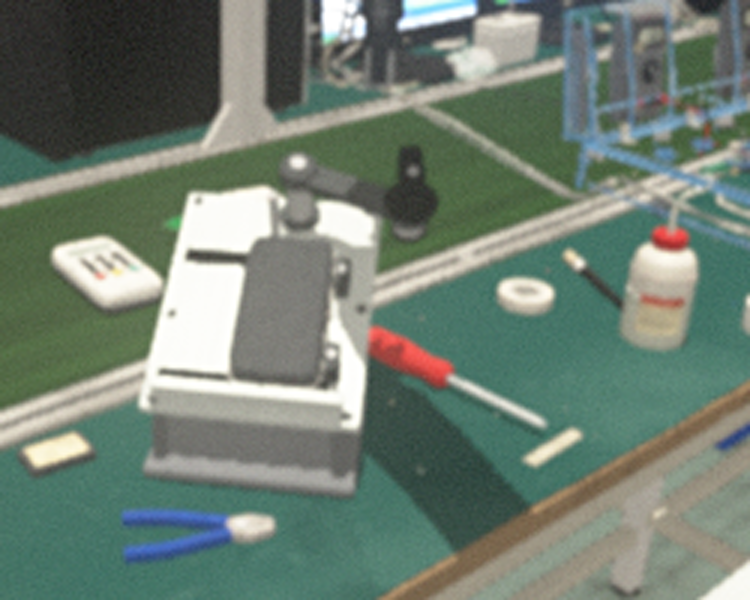

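View pics/wrist6.png

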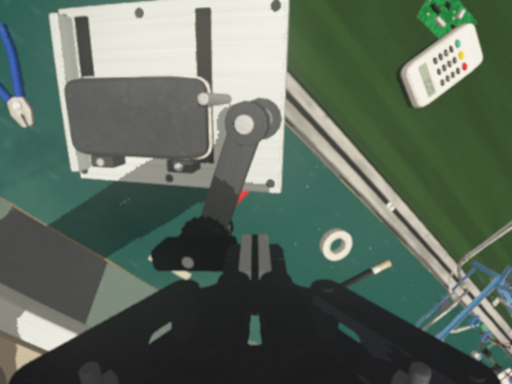

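>>> arm_command(
  series=[
    [0,0.75,-0.55,-2.35,0,0.19,0.29],
    [0,0.75,-0.55,-2.35,0,0.19,0.29],
    [0,0.75,-0.55,-2.35,0,0,0],
    [0,0.22,-0.23,-0.62,0,0,0],
    [0,0.22,-0.23,-0.62,0,0,0],
    [0,0,0,0,0,0,0],
  ],
)

```text
clock: 7.8
eef_pos: [513.6, -84.0, 196.8]
tool_rot: [1.551, 1.314, -0.822]
force: [0.1, 0.2, 0.9]
width: -0.2
```

```bash
python3 - <<'E'
from h import *
st()
for n in('wrist',):
    cv2.imwrite(f'pics/{n}7.png',ctrl.get_image(n))
T=seatT(*SE)[:3,:3]
# arc: finger radius vector from post
p0=np.array([131,-55]); 
E
```

```text
t 7.8 seatpos [122.9 -49.1  46. ] F seat [0.27 0.21 0.85] M seat [-0.01   0.224 -0.029] w -0.2 q [-0.5   0.51  0.7   2.11 -0.35  0.45 -0.41] jaw az seat 0.9 tilt [-0.213 -0.001 -0.977]
```

View pics/wrist7.png

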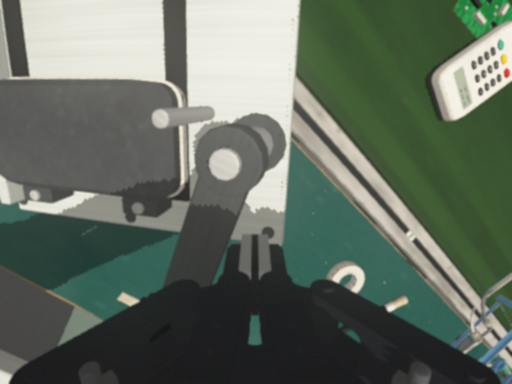

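```bash
python3 - <<'E'
from h import *
T=seatT(*SE)[:3,:3]
def pos(th,o): c,s=np.cos(th),np.sin(th); return np.array([115-43*c+o*s,-43*s-o*c,46])
ths=np.linspace(1.2,0.1,13); os=np.linspace(25,23,13)
p=[pos(a,b) for a,b in zip(ths,os)]; p[0]=np.array([122.9,-49.1,46])
for a,b in zip(p[:-1],p[1:]): print((T@(b-a)/10).round(2).tolist(),b.round(1))
E
```

```text
[-0.33, 0.28, -0.22] [118.  -49.6  46. ]
[-0.28, 0.31, -0.21] [113.3 -49.5  46. ]
[-0.25, 0.33, -0.21] [108.7 -49.1  46. ]
[-0.21, 0.36, -0.21] [104.1 -48.2  46. ]
[-0.18, 0.38, -0.2] [ 99.6 -46.9  46. ]
[-0.14, 0.4, -0.2] [ 95.3 -45.1  46. ]
[-0.1, 0.41, -0.19] [ 91.2 -43.   46. ]
[-0.06, 0.43, -0.18] [ 87.2 -40.5  46. ]
[-0.01, 0.43, -0.17] [ 83.6 -37.6  46. ]
[0.03, 0.44, -0.15] [ 80.2 -34.4  46. ]
[0.07, 0.44, -0.14] [ 77.2 -30.9  46. ]
[0.11, 0.43, -0.12] [ 74.5 -27.2  46. ]
```

>>> arm_command(
  series=[
    [0,-0.33,0.28,-0.22,0,0,0],
    [0,-0.28,0.31,-0.21,0,0,0],
    [0,-0.25,0.33,-0.21,0,0,0],
    [0,-0.21,0.36,-0.21,0,0,0],
    [0,-0.18,0.38,-0.2,0,0,0],
    [0,-0.14,0.4,-0.2,0,0,0],
  ],
)

```text
clock: 8.35
eef_pos: [500.0, -63.0, 185.5]
tool_rot: [1.561, 1.312, -0.812]
force: [1.1, -1.1, 1.2]
width: -0.4
```

```bash
python3 - <<'E'
from h import *
st()
E
```

```text
t 8.35 seatpos [ 95.8 -44.7  47.1] F seat [1.87 0.06 0.36] M seat [-0.132 -0.091 -0.009] w -0.4 q [-0.55  0.51  0.69  2.16 -0.36  0.41 -0.43] jaw az seat 0.8 tilt [-0.211  0.001 -0.977]
```

>>> arm_command(
  series=[
    [0,-0.1,0.41,-0.19,0,0,0],
    [0,-0.06,0.43,-0.18,0,0,0],
    [0,-0.01,0.43,-0.17,0,0,0],
    [0,0.03,0.44,-0.15,0,0,0],
    [0,0.07,0.44,-0.14,0,0,0],
    [0,0.11,0.43,-0.12,0,0,0],
    [0,0,0,0,0,0,0],
  ],
)

```text
clock: 8.93
eef_pos: [500.4, -36.3, 175.3]
tool_rot: [1.557, 1.314, -0.815]
force: [0.2, 0.9, -0.7]
width: -0.1
```

```bash
python3 - <<'E'
from h import *
st()
cv2.imwrite('pics/w8.png',ctrl.get_image('wrist'))
E
```

```text
t 8.9333 seatpos [ 74.1 -26.   46.7] F seat [-0.75  0.77 -0.45] M seat [ 0.022  0.256 -0.015] w -0.1 q [-0.6   0.54  0.69  2.16 -0.38  0.39 -0.48] jaw az seat 0.9 tilt [-0.213  0.001 -0.977]
```

View pics/w8.png

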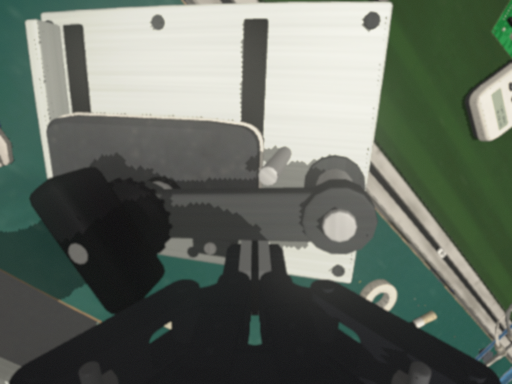

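>>> arm_command(
  series=[
    [0,0.15,0.14,0,0,0,0],
    [0,0.15,0.14,0,0,0,0],
    [0,0.07,0.07,0,0,0,0],
    [0,0,0,0,0,0,0],
  ],
)

```text
clock: 9.32
eef_pos: [502.8, -34.0, 175.3]
tool_rot: [1.551, 1.315, -0.822]
force: [-4.2, -1.0, -0.8]
width: 0.1
```

```bash
python3 - <<'E'
from h import *
st()
E
```

```text
t 9.3167 seatpos [ 74.1 -22.7  46.7] F seat [-2.24 -3.74  0.29] M seat [-0.797  0.756  0.193] w 0.1 q [-0.61  0.54  0.69  2.15 -0.38  0.4  -0.48] jaw az seat 0.9 tilt [-0.214 -0.001 -0.977]
```

>>> arm_command(
  series=[
    [0,0.15,0.14,0,0,0,0],
    [0,0.07,0.07,0,0,0,0],
    [0,0,0,0,0,0,0],
  ],
)

```text
clock: 9.57
eef_pos: [504.0, -32.4, 175.0]
tool_rot: [1.546, 1.316, -0.829]
force: [-6.4, -2.2, -0.2]
width: -0.1
```

```bash
python3 - <<'E'
from h import *
st()
E
```

```text
t 9.5667 seatpos [ 73.6 -20.8  46.7] F seat [-2.55 -6.22  1.12] M seat [-1.182  0.956  0.283] w -0.1 q [-0.61  0.54  0.7   2.15 -0.38  0.41 -0.49] jaw az seat 0.8 tilt [-0.215 -0.003 -0.977]
```

>>> arm_command(
  series=[
    [0,0.15,0.14,0,0,0,0],
    [0,0.07,0.07,0,0,0,0],
    [0,0,0,0,0,0,0],
  ],
)

```text
clock: 9.82
eef_pos: [504.0, -32.3, 175.0]
tool_rot: [1.533, 1.317, -0.844]
force: [-12.1, -5.7, 4.8]
width: 0.2
```

```bash
python3 - <<'E'
from h import *
st()
E
```

```text
t 9.8167 seatpos [ 73.6 -20.7  46.7] F seat [ -1.52 -12.73   6.16] M seat [-2.541  0.779  0.521] w 0.2 q [-0.62  0.55  0.7   2.15 -0.38  0.41 -0.49] jaw az seat 0.7 tilt [-0.216 -0.007 -0.976]
```

>>> arm_command(
  series=[
    [0,-0.365,-0.342,0,0,0,0],
    [0,-0.73,-0.684,0,0,0,0],
    [0,-0.73,-0.684,0,0,0,0],
    [0,-0.8,0.9,2.5,-1.2,-1.2,0],
    [0,-0.8,0.9,2.5,-3,-3,0],
    [0,-0.8,0.9,2.5,-3,-3,0],
    [0,0,0,0,0,0,0],
  ],
)

```text
clock: 10.4
eef_pos: [469.6, -18.5, 241.0]
tool_rot: [1.567, 1.165, -0.795]
force: [-0.8, 0.7, -0.7]
width: 0.3
```

```bash
python3 - <<'E'
from h import *
st(); plan((15,0,135),spin=-0.42)
E
```

```text
t 10.4 seatpos [ 73.5 -36.3 120.7] F seat [-1.25 -0.09 -0.15] M seat [0.036 0.452 0.046] w 0.3 q [-1.02  0.46  1.04  2.25 -0.22  0.38 -0.68] jaw az seat 1.4 tilt [-0.065  0.009 -0.998]
d cm [-1.37  6.76 -1.39] rv deg [-9.65  4.76 20.35] rows 4 per row [-0.341  1.69  -0.347] [-2.414  1.191  5.087]
```

>>> arm_command(
  series=[
    [1,-0.5,0.5,1.2,-2.41,1.19,5.09],
    [1,-0.29,2.09,-0.86,-2.41,1.19,5.09],
    [1,-0.29,2.09,-0.86,-2.41,1.19,5.09],
    [1,-0.29,2.09,-0.86,-2.41,1.19,5.09],
    [1,0,0,0,0,0,0],
    [1,0,0,0,0,0,0],
  ],
)

```text
clock: 10.9
eef_pos: [456.5, 44.3, 225.5]
tool_rot: [1.148, 1.099, -0.829]
force: [-0.6, -0.4, 0.4]
width: 72.5
```

```bash
python3 - <<'E'
from h import *
st(); plan((15,0,135),spin=-0.42)
s=ctrl.read_state(); im=ctrl.get_image('wrist'); cv2.imwrite('pics/w9.png',im)
np.save('w9T.npy',toolT(s))
W=seatT(*SE)
for n in('wrist','top','scene'):
    if n!='wrist': cv2.imwrite(f'pics/{n}9.png',ctrl.get_image(n))
    for l in ('knob_grip','clamp_arm'): print(n,l,[(x['conf'],((np.array(x['centre'])-W[:3,3])@W[:3,:3]).round(1)) for x in ctrl.spot_in(l,n)[:2]])
cal=ctrl.calibration('wrist'); T=toolT(s)@cal['T_tool_cam']; k=1.55
z=cv2.resize(im,None,fx=k,fy=k,interpolation=cv2.INTER_CUBIC)
P=[(115,0,69),(83,17,62),(15,0,100)]+[(15+31*np.cos(a),31*np.sin(a),100) for a in np.linspace(0,6.28,24)]
for i,q in enumerate(project(ap(W,P),cal,T)):
    cv2.circle(z,tuple(int(v) for v in (q+.5)*k),4,(0,0,255) if i<4 else (0,255,0),1)
cv2.imwrite('pics/w9z.png',z)
E
```

```text
t 10.9 seatpos [ 17.8  -2.9 131.8] F seat [ 0.09 -0.75  0.45] M seat [-0.026  0.439 -0.066] w 72.5 q [-1.22  0.53  1.04  2.27 -0.09  0.36 -0.62] jaw az seat 23.6 tilt [ 0.    -0.005 -1.   ]
d cm [-0.06  0.49  0.16] rv deg [ 0.07 -0.04  0.53] rows 1 per row [-0.059  0.488  0.156] [ 0.069 -0.043  0.527]
wrist knob_grip [(0.88, array([17.8,  7.4, 93.1]))]
wrist clamp_arm [(0.89, array([41.7,  4. , 85.4])), (0.54, array([ 4.2, 39.1, 14.7]))]
top knob_grip [(0.68, array([ 24.5, -13.1, 100.4])), (0.57, array([-108.5,  170.1,  -42.8]))]
top clamp_arm [(0.93, array([78. ,  4. , 69.6]))]
scene knob_grip [(0.66, array([10.8,  3.4, 83.1]))]
scene clamp_arm [(0.76, array([13.1,  2.7, 82.9]))]
```

View pics/w9z.png

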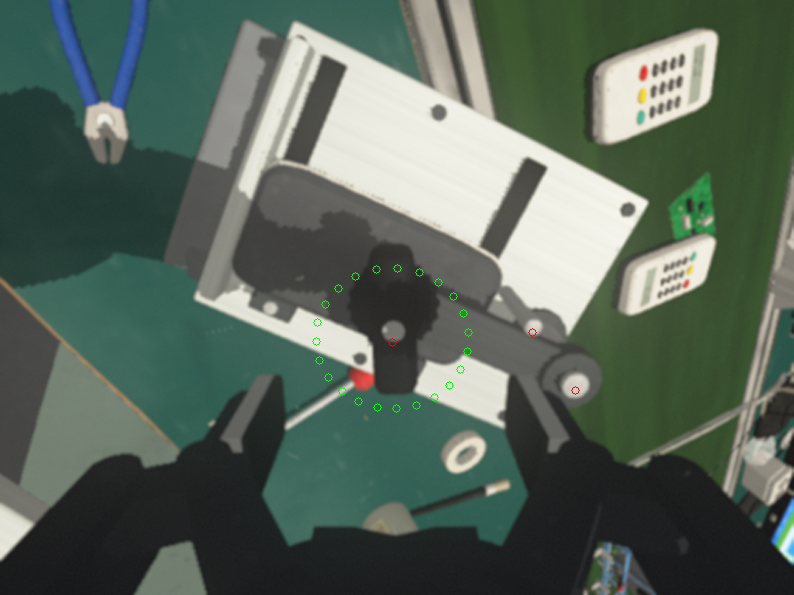

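```bash
python3 - <<'E'
from h import *
plan((14,2.5,105),spin=-0.43)
plan((14,2.5,77),spin=-0.43)
E
```

```text
d cm [ 1.   -0.14 -2.63] rv deg [-0.13  0.19  1.24] rows 1 per row [ 1.    -0.135 -2.63 ] [-0.132  0.195  1.235]
d cm [ 1.87 -1.06 -5.13] rv deg [-0.13  0.19  1.24] rows 2 per row [ 0.935 -0.531 -2.563] [-0.066  0.097  0.618]
```

>>> arm_command(
  series=[
    [1,0.5,-0.07,-1.3,-0.06,0.1,0.6],
    [1,0.5,-0.07,-1.3,-0.06,0.1,0.6],
    [1,0.29,-0.31,-0.83,0,0,0],
    [1,0.29,-0.31,-0.83,0,0,0],
    [1,0.29,-0.31,-0.83,0,0,0],
    [1,0,0,0,0,0,0],
  ],
)

```text
clock: 11.85
eef_pos: [472.4, 33.8, 178.4]
tool_rot: [1.13, 1.103, -0.829]
force: [0.2, 0.5, -0.1]
width: 85.5
```

```bash
python3 - <<'E'
from h import *
st();plan((14,2.5,77),spin=-0.43)
s=ctrl.read_state(); im=ctrl.get_image('wrist'); cv2.imwrite('pics/w10.png',im); np.save('w10T.npy',toolT(s))
a=ctrl.get_image('scene')[90:290,170:420]; cv2.imwrite('pics/s10z.png',cv2.resize(a,None,fx=3,fy=3,interpolation=cv2.INTER_CUBIC))
E
```

```text
t 11.85 seatpos [12.9  1.6 81.4] F seat [-0.25  0.48  0.  ] M seat [-0.046  0.488 -0.014] w 85.5 q [-1.08  0.64  0.95  2.3  -0.37  0.23 -0.33] jaw az seat 24.6 tilt [-0.003 -0.006 -1.   ]
d cm [ 0.27 -0.15 -0.34] rv deg [ 0.04 -0.33  0.18] rows 1 per row [ 0.27  -0.154 -0.343] [ 0.038 -0.33   0.184]
```

View pics/w10.png

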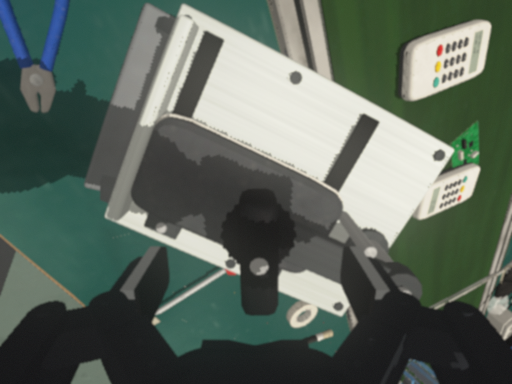

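View pics/s10z.png

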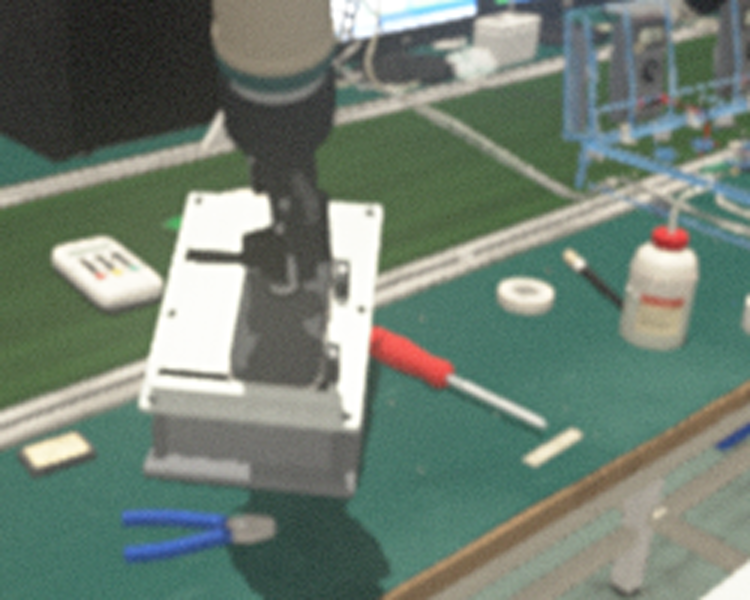

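```bash
python3 - <<'E'
from h import *
cal=ctrl.calibration('wrist'); T=cal['T_tool_cam']
for zz in (97,100,103):
  print(zz,project([[-(zz-81.4),0,0],[-(zz-81.4),5,0],[-(zz-81.4),0,-5]],cal,T).round(1).tolist())
# w9: cap at (394,330)/1.55
print(np.array([394,330])/1.55-.5, project([[-(100-131.8),0,0]],cal,T), )
E
```

```text
97 [[254.8, 266.3], [265.1, 266.3], [254.8, 257.3]]
100 [[254.9, 269.7], [265.4, 269.7], [254.9, 260.5]]
103 [[254.9, 273.3], [265.6, 273.3], [254.9, 263.9]]
[253.69354839 212.40322581] [[254.69053468 225.90438831]]
```

```bash
python3 - <<'E'
from h import *
plan((14.5,3,80),spin=-0.43)
E
```

```text
d cm [ 0.23 -0.07 -0.13] rv deg [ 0.06 -0.28  0.13] rows 1 per row [ 0.228 -0.074 -0.129] [ 0.056 -0.279  0.13 ]
```

>>> arm_command(
  series=[
    [1,0.23,-0.07,-0.13,0,-0.28,0.13],
    [1,0,0,0,0,0,0],
    [0,0,0,0,0,0,0],
    [0,0,0,0,0,0,0],
    [0,0,0,0,0,0,0],
    [0,0,0,0,0,0,0],
    [0,0,0,0,0,0,0],
    [0,0,0,0,0,0,0],
  ],
)

```text
clock: 12.62
eef_pos: [475.0, 33.8, 178.0]
tool_rot: [1.141, 1.1, -0.815]
force: [-3.2, 2.9, 7.6]
width: 17.8
```

```bash
python3 - <<'E'
from h import *
st()
cv2.imwrite('pics/w11.png',ctrl.get_image('wrist'))
E
```

```text
t 12.6167 seatpos [14.3  3.4 80.2] F seat [-0.37 -0.4   8.72] M seat [-0.207  0.534  0.053] w 17.8 q [-1.1   0.66  0.98  2.3  -0.52  0.24 -0.18] jaw az seat 24.7 tilt [-0.     0.001 -1.   ]
```

View pics/w11.png

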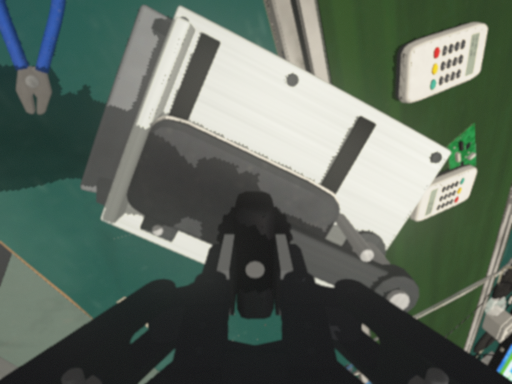

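>>> arm_command(
  series=[
    [0,0,0,0,1.24,-1.32,-3.56],
    [0,0,0,0,1.86,-1.99,-5.35],
    [0,0,0,0,1.24,-1.32,-3.56],
    [0,0,0,0,0,0,0],
  ],
)

```text
clock: 13.0
eef_pos: [474.9, 33.8, 178.0]
tool_rot: [1.387, 1.099, -0.816]
force: [-2.2, 1.6, 6.3]
width: 17.9
```

```bash
python3 - <<'E'
from h import *
st()
E
```

```text
t 13.0 seatpos [14.2  3.3 80.3] F seat [ 0.52 -0.52  6.85] M seat [-0.136  0.472  0.099] w 17.9 q [-1.12  0.68  1.02  2.3  -0.63  0.25 -0.31] jaw az seat 10.5 tilt [ 0.  0. -1.]
```

>>> arm_command(
  series=[
    [0,0,0,0,1.86,-1.99,-5.35],
    [0,0,0,0,1.86,-1.99,-5.35],
    [0,0,0,0,1.86,-1.99,-5.35],
    [0,0,0,0,0,0,0],
  ],
)

```text
clock: 13.33
eef_pos: [474.8, 33.9, 177.9]
tool_rot: [1.702, 1.099, -0.817]
force: [-2.6, 2.8, 6.7]
width: 17.7
```

```bash
python3 - <<'E'
from h import *
st()
E
```

```text
t 13.3333 seatpos [14.1  3.3 80.3] F seat [-0.38  0.03  7.76] M seat [-0.105  0.538  0.052] w 17.7 q [-1.14  0.71  1.08  2.3  -0.77  0.28 -0.48] jaw az seat -7.5 tilt [ 0.  0. -1.]
```

>>> arm_command(
  series=[
    [0,0,0,0,1.86,-1.99,-5.35],
    [0,0,0,0,1.86,-1.99,-5.35],
    [0,0,0,0,1.86,-1.99,-5.35],
    [0,0,0,0,0,0,0],
  ],
)

```text
clock: 13.67
eef_pos: [474.7, 34.0, 177.9]
tool_rot: [2.016, 1.099, -0.817]
force: [-3.7, 3.3, 7.9]
width: 17.9
```

```bash
python3 - <<'E'
from h import *
st()
E
```

```text
t 13.6667 seatpos [14.   3.3 80.3] F seat [-0.82 -0.49  9.23] M seat [-0.144  0.556  0.148] w 17.9 q [-1.16  0.74  1.14  2.3  -0.9   0.32 -0.66] jaw az seat -25.5 tilt [ 0.001 -0.    -1.   ]
```

>>> arm_command(
  series=[
    [0,0,0,0,1.86,-1.99,-5.35],
    [0,0,0,0,1.86,-1.99,-5.35],
    [0,0,0,0,1.86,-1.99,-5.35],
    [0,0,0,0,0,0,0],
  ],
)

```text
clock: 14.0
eef_pos: [474.7, 34.1, 177.9]
tool_rot: [2.33, 1.099, -0.818]
force: [-4.5, 4.0, 9.2]
width: 17.9
```

```bash
python3 - <<'E'
from h import *
st()
E
```

```text
t 14.0 seatpos [13.9  3.4 80.3] F seat [-1.15 -0.52 10.9 ] M seat [-0.17   0.625  0.161] w 17.9 q [-1.19  0.78  1.2   2.3  -1.01  0.38 -0.86] jaw az seat -43.5 tilt [ 0.001 -0.    -1.   ]
```

>>> arm_command(
  series=[
    [0,0,0,0,1.55,-1.65,-4.45],
    [0,0,0,0,1.55,-1.65,-4.45],
    [0,0,0,0,0,0,0],
  ],
)

```text
clock: 14.25
eef_pos: [474.7, 34.1, 177.9]
tool_rot: [2.503, 1.099, -0.818]
force: [-3.3, 4.1, 9.4]
width: 17.7
```

```bash
python3 - <<'E'
from h import *
st()
E
```

```text
t 14.25 seatpos [13.9  3.4 80.4] F seat [-0.44  0.38 10.78] M seat [-0.183  0.552  0.205] w 17.7 q [-1.19  0.8   1.22  2.3  -1.04  0.39 -1.  ] jaw az seat -53.5 tilt [ 0. -0. -1.]
```

>>> arm_command(
  series=[
    [0,0,0,0,1.55,-1.65,-4.45],
    [0,0,0,0,1.55,-1.65,-4.45],
    [0,0,0,0,0,0,0],
  ],
)

```text
clock: 14.5
eef_pos: [474.6, 34.2, 177.9]
tool_rot: [2.677, 1.1, -0.818]
force: [-4.1, 5.1, 9.7]
width: 17.9
```

```bash
python3 - <<'E'
from h import *
st()
E
```

```text
t 14.5 seatpos [13.8  3.4 80.4] F seat [-1.43  0.47 11.63] M seat [-0.171  0.666  0.179] w 17.9 q [-1.19  0.81  1.23  2.3  -1.06  0.41 -1.16] jaw az seat -63.5 tilt [-0. -0. -1.]
```

```bash
cat >> h.py <<'E'
def ms(k=3):
    R=seatT(*SE)[:3,:3]; o=[];F=[]
    for i in range(k):
        ctrl.get_image('wrist'); s=ctrl.read_state(); o.append((s['torque']@R)[2]); F.append(s['force']@R)
    st(); print('Mz avg',np.mean(o).round(3),np.round(o,3),'F',np.mean(F,0).round(1))
E
python3 - <<'E'
from h import *
ms()
E
```

```text
t 14.65 seatpos [13.8  3.5 80.4] F seat [-1.    0.11 10.86] M seat [-0.217  0.633  0.128] w 17.5 q [-1.19  0.81  1.23  2.3  -1.06  0.41 -1.15] jaw az seat -63.3 tilt [-0. -0. -1.]
Mz avg 0.137 [0.178 0.105 0.128] F [-0.6 -0.2 10.8]
```

>>> arm_command(
  series=[
    [0,0,0,0,1.24,-1.32,-3.56],
    [0,0,0,0,1.24,-1.32,-3.56],
    [0,0,0,0,0,0,0],
  ],
)

```text
clock: 14.9
eef_pos: [474.7, 34.3, 177.9]
tool_rot: [2.816, 1.1, -0.818]
force: [-5.5, 5.4, 10.1]
width: 17.5
```

```bash
python3 - <<'E'
from h import *
ms()
E
```

```text
t 15.05 seatpos [13.8  3.5 80.4] F seat [-1.33 -0.54 10.74] M seat [-0.225  0.666  0.11 ] w 17.8 q [-1.2   0.81  1.24  2.3  -1.07  0.41 -1.29] jaw az seat -71.2 tilt [-0.001 -0.    -1.   ]
Mz avg 0.101 [0.143 0.051 0.11 ] F [-1.3 -1.1 11. ]
```

```bash
python3 - <<'E'
from h import *
im=ctrl.get_image('wrist'); cv2.imwrite('pics/w12.png',im)
a=ctrl.get_image('scene')[150:260,210:320]; cv2.imwrite('pics/s12z.png',cv2.resize(a,None,fx=5,fy=5,interpolation=cv2.INTER_CUBIC))
E
```

```text
(no output)
```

View pics/w12.png

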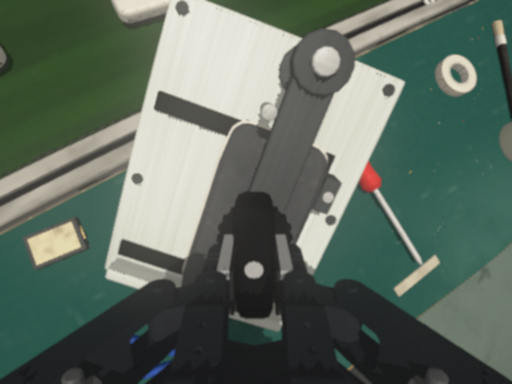

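View pics/s12z.png

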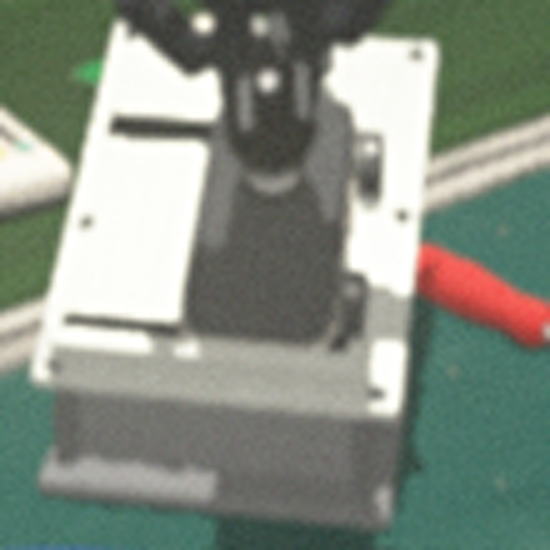

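>>> arm_command(
  series=[
    [0,0,0,0,1.24,-1.32,-3.56],
    [0,0,0,0,1.24,-1.32,-3.56],
    [0,0,0,0,0,0,0],
  ],
)

```text
clock: 15.4
eef_pos: [474.7, 34.4, 177.9]
tool_rot: [2.955, 1.101, -0.818]
force: [-5.3, 4.9, 10.7]
width: 17.6
```

```bash
python3 - <<'E'
from h import *
ms()
E
```

```text
t 15.55 seatpos [13.7  3.6 80.5] F seat [-1.87 -0.38 11.69] M seat [-0.219  0.637  0.126] w 17.8 q [-1.2   0.81  1.24  2.3  -1.07  0.42 -1.42] jaw az seat -79.2 tilt [-0.001 -0.    -1.   ]
Mz avg 0.132 [0.139 0.13  0.126] F [-1.3 -0.4 12.1]
```

>>> arm_command(
  series=[
    [0,0,0,0,1.24,-1.32,-3.56],
    [0,0,0,0,1.24,-1.32,-3.56],
    [0,0,0,0,0,0,0],
  ],
)

```text
clock: 15.8
eef_pos: [474.7, 34.4, 177.9]
tool_rot: [3.095, 1.101, -0.818]
force: [-5.7, 6.2, 11.5]
width: 17.8
```

```bash
python3 - <<'E'
from h import *
ms()
E
```

```text
t 15.95 seatpos [13.7  3.6 80.5] F seat [-1.54 -0.24 13.31] M seat [-0.209  0.717  0.222] w 17.9 q [-1.2   0.82  1.25  2.3  -1.08  0.42 -1.55] jaw az seat -87.2 tilt [-0.001 -0.    -1.   ]
Mz avg 0.19 [0.168 0.181 0.222] F [-1.7 -0.4 13. ]
```

>>> arm_command(
  series=[
    [0,0,0,0,1.24,-1.32,-3.56],
    [0,0,0,0,1.24,-1.32,-3.56],
    [0,0,0,0,0,0,0],
  ],
)

```text
clock: 16.2
eef_pos: [474.7, 34.5, 178.0]
tool_rot: [-3.049, 1.101, -0.818]
force: [-5.1, 6.0, 11.3]
width: 17.9
```

```bash
python3 - <<'E'
from h import *
ms()
E
```

```text
t 16.35 seatpos [13.7  3.7 80.5] F seat [-1.2   0.   12.85] M seat [-0.286  0.735  0.169] w 17.8 q [-1.2   0.82  1.25  2.3  -1.08  0.42 -1.69] jaw az seat -95.2 tilt [-0.001 -0.    -1.   ]
Mz avg 0.195 [0.173 0.242 0.169] F [-1.3 -0.6 13.1]
```

>>> arm_command(
  series=[
    [0,0,0,0,0.93,-0.99,-2.67],
    [0,0,0,0,0.93,-0.99,-2.67],
    [0,0,0,0,0,0,0],
  ],
)

```text
clock: 16.6
eef_pos: [474.8, 34.6, 178.0]
tool_rot: [-2.945, 1.101, -0.817]
force: [-4.3, 5.6, 10.5]
width: 17.4
```

```bash
python3 - <<'E'
from h import *
ms()
E
```

```text
t 16.75 seatpos [13.7  3.7 80.5] F seat [-2.71 -0.15 13.54] M seat [-0.138  0.767  0.096] w 17.9 q [-1.2   0.82  1.25  2.3  -1.08  0.42 -1.79] jaw az seat -101.2 tilt [-0.002 -0.    -1.   ]
Mz avg 0.081 [0.109 0.037 0.096] F [-1.9 -0.2 13.4]
```

>>> arm_command(
  series=[
    [0,0,0,0,0.93,-0.99,-2.67],
    [0,0,0,0,0,0,0],
  ],
)

```text
clock: 16.92
eef_pos: [474.8, 34.6, 178.0]
tool_rot: [-2.892, 1.101, -0.817]
force: [-5.8, 6.7, 10.9]
width: 17.4
```

```bash
python3 - <<'E'
from h import *
ms()
E
```

```text
t 17.0667 seatpos [13.7  3.8 80.5] F seat [-2.61 -0.17 14.08] M seat [-0.088  0.76   0.017] w 17.8 q [-1.2   0.82  1.25  2.3  -1.08  0.43 -1.84] jaw az seat -104.2 tilt [-0.002 -0.    -1.   ]
Mz avg 0.019 [0.011 0.029 0.017] F [-2.1 -0.1 14.2]
```

>>> arm_command(
  series=[
    [0,0,0,0,0.93,-0.99,-2.67],
    [0,0,0,0,0,0,0],
  ],
)

```text
clock: 17.23
eef_pos: [474.8, 34.6, 178.0]
tool_rot: [-2.839, 1.101, -0.817]
force: [-5.3, 6.5, 10.6]
width: 18.1
```

```bash
python3 - <<'E'
from h import *
ms()
E
```

```text
t 17.3833 seatpos [13.7  3.9 80.5] F seat [-1.52  0.8  13.31] M seat [-0.169  0.812 -0.033] w 17.9 q [-1.2   0.82  1.25  2.3  -1.08  0.43 -1.9 ] jaw az seat -107.2 tilt [-0.002  0.    -1.   ]
Mz avg -0.043 [-0.052 -0.045 -0.033] F [-1.9  0.5 13.5]
```

>>> arm_command(
  series=[
    [0,0,0,0,0.93,-0.99,-2.67],
    [0,0,0,0,0.93,-0.99,-2.67],
    [0,0,0,0,0,0,0],
  ],
)

```text
clock: 17.63
eef_pos: [474.9, 34.6, 178.0]
tool_rot: [-2.734, 1.102, -0.817]
force: [-4.6, 6.2, 10.7]
width: 17.4
```

```bash
python3 - <<'E'
from h import *
ms()
E
```

```text
t 17.7833 seatpos [13.7  4.  80.5] F seat [-2.03 -0.41 13.56] M seat [-0.127  0.767 -0.03 ] w 17.8 q [-1.2   0.82  1.25  2.3  -1.08  0.43 -2.  ] jaw az seat -113.2 tilt [-0.002  0.    -1.   ]
Mz avg -0.028 [-0.044 -0.011 -0.03 ] F [-2.5  0.4 13.2]
```

>>> arm_command(
  series=[
    [0,0,0,0,0.93,-0.99,-2.67],
    [0,0,0,0,0.93,-0.99,-2.67],
    [0,0,0,0,0,0,0],
  ],
)

```text
clock: 18.03
eef_pos: [475.0, 34.6, 178.0]
tool_rot: [-2.629, 1.102, -0.817]
force: [-4.1, 5.7, 10.2]
width: 17.7
```

```bash
python3 - <<'E'
from h import *
ms()
E
```

```text
t 18.1833 seatpos [13.8  4.  80.5] F seat [-2.06  1.28 12.48] M seat [-0.129  0.76  -0.052] w 17.9 q [-1.2   0.82  1.25  2.3  -1.09  0.43 -2.1 ] jaw az seat -119.2 tilt [-0.002  0.    -1.   ]
Mz avg -0.058 [-0.038 -0.083 -0.052] F [-1.9  1.1 12.5]
```

>>> arm_command(
  series=[
    [0,0,0,0,0.93,-0.99,-2.67],
    [0,0,0,0,0.93,-0.99,-2.67],
    [0,0,0,0,0,0,0],
  ],
)

```text
clock: 18.43
eef_pos: [474.9, 34.6, 178.0]
tool_rot: [-2.526, 1.102, -0.817]
force: [-4.4, 6.0, 10.1]
width: 17.8
```

```bash
python3 - <<'E'
from h import *
ms()
E
```

```text
t 18.5833 seatpos [13.8  3.9 80.5] F seat [-1.8   0.46 11.42] M seat [-0.126  0.7    0.17 ] w 17.5 q [-1.2   0.82  1.25  2.3  -1.09  0.43 -2.2 ] jaw az seat -125.2 tilt [-0.002  0.    -1.   ]
Mz avg 0.127 [0.099 0.112 0.17 ] F [-1.8  0.7 12.1]
```

>>> arm_command(
  series=[
    [0,0,0,0,0.93,-0.99,-2.67],
    [0,0,0,0,0,0,0],
  ],
)

```text
clock: 18.75
eef_pos: [475.0, 34.6, 178.0]
tool_rot: [-2.474, 1.102, -0.817]
force: [-3.8, 5.5, 9.7]
width: 17.7
```

```bash
python3 - <<'E'
from h import *
ms()
E
```

```text
t 18.9 seatpos [13.8  3.9 80.5] F seat [-0.76  0.48 13.06] M seat [-0.124  0.719  0.143] w 17.9 q [-1.2   0.82  1.26  2.3  -1.09  0.43 -2.26] jaw az seat -128.1 tilt [-0.002  0.    -1.   ]
Mz avg 0.139 [0.125 0.148 0.143] F [-1.3  0.4 12.7]
```

>>> arm_command(
  series=[
    [0,-0.06,0.07,0.18,0,0,0],
    [0,0,0,0,0,0,0],
  ],
)

```text
clock: 19.07
eef_pos: [474.6, 34.8, 178.7]
tool_rot: [-2.481, 1.1, -0.822]
force: [11.0, -6.3, -22.0]
width: 17.5
```

```bash
python3 - <<'E'
from h import *
ms()
E
```

```text
t 19.2167 seatpos [13.8  3.8 81.3] F seat [  0.57   3.75 -21.12] M seat [0.67  0.101 0.129] w 17.4 q [-1.2   0.82  1.26  2.3  -1.08  0.43 -2.27] jaw az seat -128.1 tilt [-0.001 -0.002 -1.   ]
Mz avg 0.123 [0.104 0.136 0.129] F [  0.5   3.7 -21.5]
```

>>> arm_command(
  series=[
    [0,0.037,-0.04,-0.107,0,0,0],
    [0,0,0,0,0,0,0],
  ],
)

```text
clock: 19.38
eef_pos: [474.8, 34.6, 178.3]
tool_rot: [-2.478, 1.101, -0.819]
force: [1.2, 1.6, -0.1]
width: 17.5
```

```bash
python3 - <<'E'
from h import *
ms(2)
E
```

```text
t 19.4833 seatpos [13.8  3.8 80.9] F seat [-0.18  3.77 -3.46] M seat [0.426 0.543 0.212] w 17.7 q [-1.2   0.82  1.25  2.3  -1.08  0.43 -2.27] jaw az seat -128.1 tilt [-0.002 -0.001 -1.   ]
Mz avg 0.195 [0.178 0.212] F [-0.3  3.1 -2.5]
```

>>> arm_command(
  series=[
    [0.5,0,0,0,0,0,0],
    [1,0,0,0,0,0,0],
    [1,0,0,0,0,0,0],
    [1,0,0,0,0,0,0],
    [1,0,0,0,0,0,0],
    [1,0,0,0,0,0,0],
  ],
)

```text
clock: 19.98
eef_pos: [474.5, 33.9, 178.5]
tool_rot: [-2.477, 1.101, -0.82]
force: [0.2, -0.4, -0.4]
width: 85.4
```

```bash
python3 - <<'E'
from h import *
st()
im=ctrl.get_image('wrist'); cv2.imwrite('pics/w13.png',im)
E
```

```text
t 19.9833 seatpos [14.2  3.1 80.9] F seat [ 0.23 -0.1  -0.52] M seat [0.026 0.491 0.049] w 85.4 q [-1.2   0.82  1.25  2.3  -1.08  0.42 -2.27] jaw az seat -128.2 tilt [-0.001 -0.001 -1.   ]
```

View pics/w13.png

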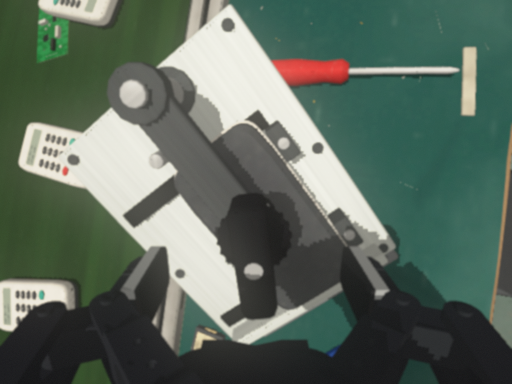

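>>> arm_command(
  series=[
    [1,-0.47,0.5,1.34,0,0,0],
    [1,-0.93,0.99,2.67,0,0,0],
    [1,-0.93,0.99,2.67,0,0,0],
    [1,-0.93,0.99,2.67,0,0,0],
    [1,-0.9,0.99,2.0,0,0,0],
    [1,0,0,0,0,0,0],
  ],
)

```text
clock: 20.53
eef_pos: [447.6, 71.3, 258.9]
tool_rot: [-2.469, 1.116, -0.8]
force: [0.3, 0.5, 0.2]
width: 85.8
```

```bash
python3 - <<'E'
from h import *
st()
cv2.imwrite('pics/w14.png',ctrl.get_image('wrist'))
a=ctrl.get_image('top')[120:260,190:360]; b=cv2.resize(a,(600,494),interpolation=cv2.INTER_CUBIC); cv2.imwrite('pics/t14.png',b)
a=ctrl.get_image('scene')[130:290,170:370]; cv2.imwrite('pics/s14.png',cv2.resize(a,None,fx=4,fy=3.75,interpolation=cv2.INTER_CUBIC))
E
```

```text
t 20.5333 seatpos [ 10.    9.1 173.2] F seat [-0.06  0.57  0.24] M seat [ 0.002  0.399 -0.06 ] w 85.8 q [-1.42  0.6   1.32  2.23 -0.4   0.52 -2.94] jaw az seat -127.6 tilt [-0.017  0.007 -1.   ]
```

View pics/w14.png

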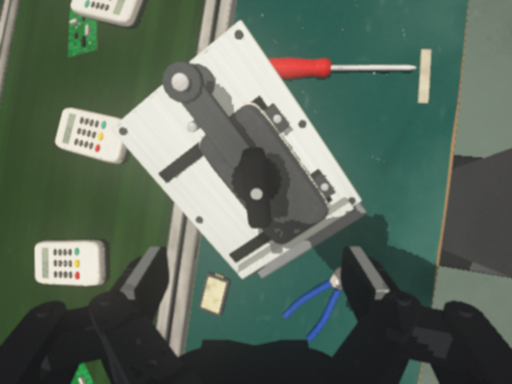

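View pics/t14.png

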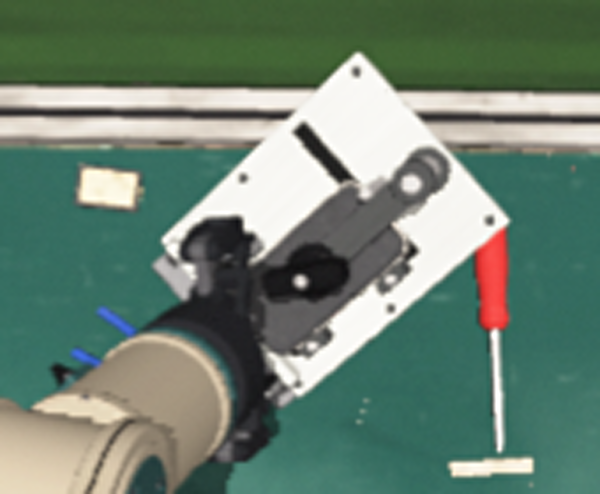

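View pics/s14.png

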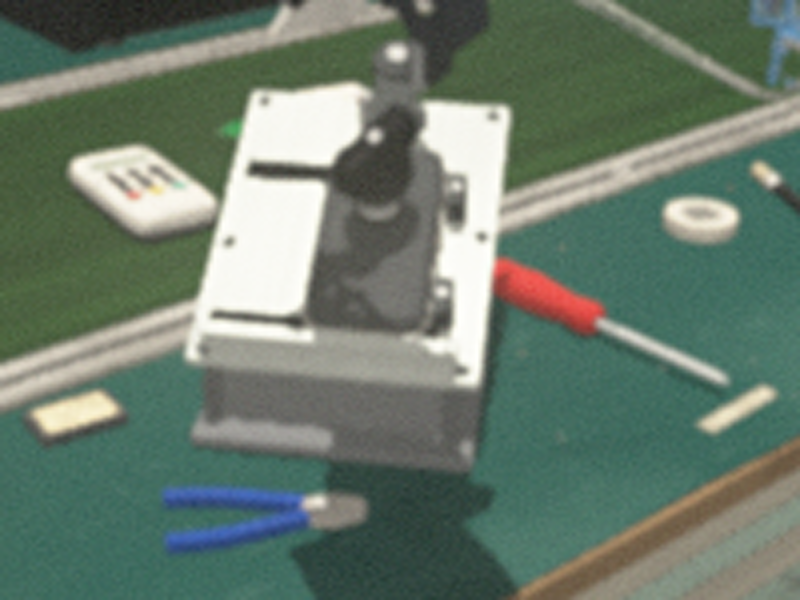

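```bash
python3 - <<'E'
from cell import ctrl
print(ctrl.finish_job())
E
```

```text
the job is handed in; nothing more can be done
None
```

The terminal is pushed home and clamped, with the knob tightened to one clutch click, and the job was handed in at about 20.7 s. The robot had let go and was clear of everything.

- **Seating:** I pushed the terminal along the foot ledge until it stopped. At the end it moved only about 0.2 mm while the force rose from 8 to 13 N. The pictures show its long side on both side stops.
- **Clamp arm:** I swung it from about 1.2 rad onto its stop pin. At the end it moved about 0.1 mm while the force rose from 6 to 13 N.
- **Knob:** I turned it about 2.6 rad clockwise in one grip, so no regrip was needed. The averaged moment climbed to about 0.2 N m, fell to about -0.06 and then rose again, which is one click. The peak I read was 0.24 N m, just under the stated 0.25–0.3, because I only sampled every few degrees. After release the wing sprang back roughly 8°, to about where the measured moment had crossed zero.
- **Last pictures:** The screwdriver, battery pack and cutters look unmoved.

Some readings disagreed or were close to limits:

- **Camera offset:** The wrist camera put the cradle about 3–5 mm off from the contact measurements. I used a point in between to centre on the knob.
- **Extra force on the knob:** The gripper pressed on the knob with 9–14 N along its axis while turning. When I eased it just before release, it briefly pulled 21 N the other way.
- **Joint limits:** Joint 6 sat at its lower limit during parts of the approach. Joints 3 and 7 reached their limits on the final retreat, to the two decimals I printed.

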